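# Square a pattern board up and tuck it under the weighted arm

### The job

The top pattern board has only been laid on the pile, crooked and sticking out of the holder. Slide it square against the side fence and under the weighted arm until its back edge meets the back stop, so that it lies flush on the two boards below with the arm resting on it. Leave those two boards in their corner and the other tools where they lie.

Things in the scene. Friction and masses are not known exactly. Their poses are not given: they have to be found in the camera images.
- holder: Wooden pattern-board holder fixed to the table. Own x: from its open front to the back stop; y: left, to the side fence; z up. Origin on the table under the middle of the pile's place. Base 15 mm thick, x -95 to +156, y -49 to +47 mm. Front and right side are open. Behind the stop two steel cheeks (to z 65 mm) carry the weighted arm. Its x, y and yaw vary.
- stop_face (a point): Middle of the front face of the back stop, a wooden block across the holder: at x +101.5, y 0, z 34 mm in the holder's frame; its top is at z 53 mm.
- fence_face (a point): Middle of the inner face of the side fence, a wooden strip along the holder's left: at x -15, y +47, z 34 mm in the holder's frame; it is 11.5 mm thick and runs from x -150 to +120 mm, from the table up to z 53 mm.
- loose_board: Plywood pattern board to tuck in, 200 (x) x 90 (y) x 10 mm, about 0.12 kg, a 17 mm hanging hole 80 mm in front of its middle. Origin: centre of underside; x to its back edge. Starts flat on the pile (underside z 35 mm), 63-78 mm too far forward, 20-30 mm too far right, turned up to 0.13 rad, just short of the shoe. Tucked in, its origin is near x 0, y 0 of the holder.
- pile_board_high: Upper of the two boards already in the corner, the same 200 x 90 x 10 mm plywood board; origin: centre of underside (z 25 mm), x to its back edge. Both are loose, about 2 mm off stop and fence: front edges at x -100, right edges at y -45 mm in the holder's frame.
- pile_board_low: Lower board of the pile, the same; underside at z = 15 mm, on the holder's base.
- weight_arm (a joint): Hinge of the weighted arm, rad: about 0 with its shoe on the two-board pile, about 0.16 on a third board, growing as it is raised (to 1.4). No spring, no latch: it falls back by its weight, about 0.38 kg (some 4 N at the shoe). Hinge pin across the holder at x +137, z 56 mm.
- shoe (a point): Underside of the arm's shoe, at x +74, y 0 mm of the holder. A polished steel runner 56 mm wide, front end turned up like a sledge from 16 mm above the pile at x +38 down to it at x +70 mm: a board pushed at it from the front lifts the arm and slides beneath (5 to 20 N). A round weight, 46 mm across, stands above it, top at z 97 mm.
- hole_pliers: Bystander: hole pliers with red grips, 69 x 208 x 20 mm, lying left of the holder; origin at the centre of the underside.
- bone_folder: Bystander: pale bone folder, 17 x 141 x 13 mm, lying left of the holder; origin at the centre of the underside.
- beeswax: Bystander: yellow round cake of beeswax, 48 mm across, 16 mm high, near the front edge of the table; origin at the centre of the underside. Behind it, right of the holder, stands a fixed wooden box with its lid up (x 0.45 to 0.63, y -0.16 to +0.08 m, up to 0.2 m high): keep the hand clear of it.

How it is judged:
By the outcome, as a careful person would: the job done as asked, in the order asked, and still so for the second after the job is handed in, with the robot touching nothing.
It also fails if it takes over 43 s, if anything falls off the work surface, if the arm or the gripper's body presses on something with over 40 N, if the wrist force passes 120 N, or if a joint passes its speed limit or range.

### The arm

A 6-joint arm with a two-finger parallel gripper is mounted at the origin on a cart in front of the work surface, level with it; the furniture and walls round the work are solid. World frame = base frame: x ahead of the robot, y to its left, z up, the work surface at z = 0. Lengths are in m, angles in rad, forces in N, time in s.
With the tool pointing down it reaches from about 0.35 to 0.725 m from the base axis. Payload 4.3 kg.
Tool frame: the origin (TCP) lies at the very end of the fingers, on their centre line; the grasp point (between the pads) lies 19 mm behind it; z points along the fingers, y is the line along which they close (so a half turn about z gives the same grasp; the last joint's range is limited). The gripper opens to 85 mm and grips with 20 to 120 N. Pads are 22 mm wide; open, the fingers measure 114 mm over their backs; the gripper's body (76 mm by 85 mm) begins 54 mm behind the grasp point. The pads swing forward as they close: fully open they stand 13 mm farther back than shut.
Start: joints at [1.161, 0.377, 0.081, 1.274, 0, 1.46], TCP at [0.17, 0.549, 0.231] pointing down, gripper open.
Joint ranges: [-2.72, 2.72], [-0.84, 1.66], [-1.02, 1.22], [-1.77, 2.12], [-1.37, 1.28], [-3.14, 3.14]. Speed limits (rad/s): [2.57, 2.57, 3.14, 3.14, 3.14, 3.14].

### API

Orientations are given as a 3x3 rotation matrix whose columns are the frame's x, y, z axes.
In Python, from station import arm gives the robot as it stands.
- The arm moves only by the tool send_rows, never from a script. Its argument "motion" is a list of rows, each a list of 5 numbers: the closure, from -1 (fully open) to 1 (shut), so that 0 is half open, then the shift along the tool's x, y, z in mm, then the turn about the tool's z in rad. In form: [[hand, tx, ty, tz, spin], ...]. A call has 1 to 20 rows; each row shifts and turns the commanded pose from where the row before left it, along the tool's axes as they then stand; what a row does not reach is not made up. A row lasts 1/12 s, in which the tool goes at most 41.7 mm and 7.16 degrees, less where a joint would pass 70% of its speed; a pose out of reach is approached as far as the arm can. A call is refused whole if a number of a shift passes 41.7 or a number of a turn 0.125, either way. A call with a gripper value outside its range is refused whole. The fingers move at their own pace and stop on an object; "force" is the grip in N (left out, the last holds). Time passes only in rows, so rows that do not move let the fingers close. It gives the time, the measured TCP pose, the force, the opening and the grip force at its end, in the units of the state.
- arm.sense(): the state, without advancing time (a new reading comes with each control period).
- arm.get_image(name): name is "scene" or "top" or "wrist"; returns a dict with "frame" (384x512x3 uint8, blue, green, red), "fx", "fy", "cx", "cy" (pixels), "k1" (the pictures are not rectified: a ray, as slopes to the right and down, at radius r is drawn at 1 + k1 r^2 times it, then the intrinsics apply), "origin" and "attitude" of the camera in the world. Camera axes: x right, y down, z forward; pixel columns grow to the right and rows downward; lengths in m; the calibration is good to about 2 mm. A picture is of the moment at which its call begins. There is no depth.
- arm.job_done(): hands the job in; it is judged then, once.
Trained networks look in a picture, given as the dict that the camera call returned (one of the last four; its "shot" number tells which), for a name from the list of things; names that differ only in an ending like _2 or _b are one class to them, and where a whole thing is asked for, a point or a joint stands for the part that bears it (a point fixed in the world has none). Each returns a list of dicts, best first, with "score" (0 to 1); they miss things now and then, are a little off and sometimes report something else, mostly with a low value. They report only what shows in the picture. A call takes as long as a camera call.
- arm.silhouettes(picture, label): "pixels" (384x512 bool, what is visible of it) and "box" ([centre column, centre row, width, height] in pixels, round what is visible of it).
- arm.spot_point(picture, label): "uv" ([column, row] in pixels: a listed point, or the origin of a listed thing).
The state is a dict: "time": time; "q": joint angles; "qd": joint speeds; "joint_efforts": joint torques, N m; "tcp_pos": TCP position; "tcp_rot": TCP orientation; "contact_force": force on the tool from outside, world axes, zero at the start; "wrist_torque": the same for the moment, N m; "finger_gap": finger opening in m; "gripper_force": force on a finger pad.
Only numpy, scipy, OpenCV 4.12 (cv2) and the standard library are available. Lean on these libraries where they do the work, as an engineer would, in place of code of your own. Each camera call takes 0.05 s, during which the arm holds its last target. There are 200 camera calls.

## Working session

There is one attempt and no reset: what is moved stays moved. The work goes in short steps, Python scripts to look and compute and a tool call to move; the robot and the scene stay as the last step left them, time stands still between calls to the robot, and variables do not carry over. Pictures are saved under pics/ and viewed, at most 10 in all, crops included, and the job is handed in when it is done.

Besides the shell and the picture viewer there is one more tool, called after "Request:" by a JSON object that holds its "name" and its "arguments", one argument or row to a line. send_rows: Moves the arm, as the interface text tells. Its arguments: {"type":"object","properties":{"motion":{"type":"array","items":{"type":"array","items":{"type":"number"}}},"force":{"type":"number"}},"required":["motion"]}

```bash
ls; mkdir -p pics; cat > h.py <<'E'
import numpy as np, cv2
from station import arm
def ray(p,uv):
    x=(uv[0]-p["cx"])/p["fx"]; y=(uv[1]-p["cy"])/p["fy"]
    rd=np.hypot(x,y); r=rd
    for _ in range(30): r=rd/(1+p["k1"]*r*r)
    s=r/rd if rd>0 else 1
    return np.array(p["origin"]),np.array(p["attitude"])@np.array([x*s,y*s,1.])
def onz(p,uv,z):
    o,d=ray(p,uv); return o+d*(z-o[2])/d[2]
def proj(p,X):
    c=np.array(p["attitude"]).T@(np.array(X)-np.array(p["origin"])); x,y=c[0]/c[2],c[1]/c[2]
    k=1+p["k1"]*(x*x+y*y); return np.array([p["cx"]+p["fx"]*x*k,p["cy"]+p["fy"]*y*k])
E
python3 - <<'E'
from h import *
s=arm.sense(); print(s)
for n in ["top","scene"]:
    p=arm.get_image(n); cv2.imwrite(f"pics/{n}0.png",p["frame"]); print(n,p["origin"],p["fx"],p["k1"],np.round(p["attitude"],3).tolist())
    for l,z in [("stop_face",.034),("fence_face",.034),("loose_board",.035),("shoe",.035),("holder",0),("beeswax",0),("hole_pliers",0),("bone_folder",0),("pile_board_high",.025)]:
        for r in arm.spot_point(p,l)[:2]: print(l,round(r["score"],2),np.round(r["uv"],1),np.round(onz(p,r["uv"],z),4))
E
```

```text
pics
{'time': 0.0, 'q': array([ 1.16071352e+00,  3.78067225e-01,  7.96293237e-02,  1.27440343e+00,
       -5.20427306e-06,  1.46052040e+00]), 'qd': array([-0.00057165, -0.00082758,  0.0006412 , -0.00025394, -0.00162505,
        0.00203724]), 'joint_efforts': array([-4.44100187e-04, -4.63598406e+01,  2.69876504e+01,  2.07329169e-02,
       -1.02431188e-04,  3.46330602e-06]), 'tcp_pos': array([0.16953712, 0.54875067, 0.23035983]), 'tcp_rot': array([[-9.55393455e-01,  2.95334875e-01, -8.10539511e-04],
       [ 2.95335905e-01,  9.55391636e-01, -1.87752152e-03],
       [ 2.19885085e-04, -2.03315320e-03, -9.99997909e-01]]), 'contact_force': array([-2.44224346e-01,  2.13266313e-04, -9.45711999e-01]), 'wrist_torque': array([ 0.01788145,  0.00559621, -0.02477422]), 'gripper_force': 0.0, 'finger_gap': 0.08539203392755139}
top [0.43581705 0.28279445 1.03082596] 415.7771219507143 -0.13135750452433959 [[-0.011, -0.996, 0.086], [-1.0, 0.013, 0.015], [-0.016, -0.085, -0.996]]
stop_face 0.9 [236.1 138.3] [0.6489 0.3389 0.034 ]
fence_face 0.57 [221.  184.3] [0.5366 0.3762 0.034 ]
loose_board 0.94 [24
[... 424 characters left out ...]
04968  0.48143121] 409.9496831968072 -0.03759917261379744 [[0.811, -0.284, 0.512], [-0.585, -0.353, 0.73], [-0.026, -0.891, -0.452]]
stop_face 0.73 [280.3 186. ] [0.6464 0.3186 0.034 ]
fence_face 0.86 [231.8 189. ] [0.5423 0.3807 0.034 ]
loose_board 0.83 [226.4 205.5] [0.4844 0.3153 0.035 ]
shoe 0.77 [268.1 185. ] [0.625  0.3406 0.035 ]
shoe 0.26 [281.2 184.3] [0.6531 0.3231 0.035 ]
holder 0.85 [247.4 205.2] [0.5593 0.3397 0.    ]
beeswax 0.86 [276.9 303.1] [0.3964 0.0234 0.    ]
beeswax 0.33 [248.2 203. ] [0.5675 0.3478 0.    ]
hole_pliers 0.81 [208.8 183.3] [0.5492 0.5092 0.    ]
hole_pliers 0.69 [246.3 202.2] [0.5663 0.3542 0.    ]
pile_board_high 0.46 [245.8 198.8] [0.5489 0.3304 0.025 ]
```

```bash
python3 - <<'E'
import cv2
a=cv2.imread("pics/top0.png")[100:280,150:400]
cv2.imwrite("pics/top0c.png",cv2.resize(a,None,fx=3.2,fy=3.2,interpolation=cv2.INTER_CUBIC))
E
```

```text
(no output)
```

View pics/top0c.png

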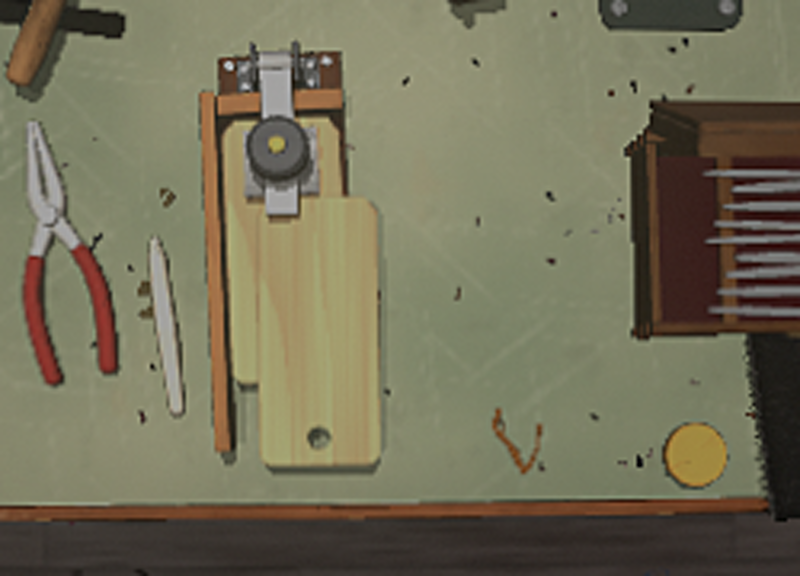

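View pics/scene0.png

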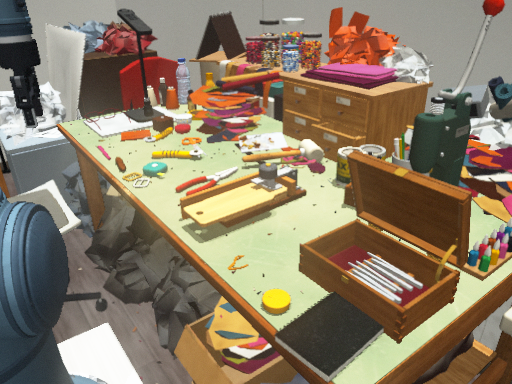

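The top crop shows the holder turned slightly left. The fence's inner top edge runs from about px (218,130) to (222,241), and the shoe and weight are near (236,146). The loose board has its front edge near row 245, columns 232–269, and is nearly parallel to the holder but offset right and forward. In the scene view the box is well to the right.

```bash
python3 - <<'E'
from h import *
p=arm.get_image("top")
for l,z in [("loose_board",.045),("pile_board_high",.035),("holder",.0)]:
    for r in arm.silhouettes(p,l)[:1]:
        m=r["pixels"].astype(np.uint8); c=max(cv2.findContours(m,cv2.RETR_EXTERNAL,cv2.CHAIN_APPROX_NONE)[0],key=cv2.contourArea)[:,0]
        w=np.array([onz(p,u,z)[:2] for u in c])
        print(l,round(r["score"],2),cv2.minAreaRect((w*1000).astype(np.float32)))
# fence strip: orange pixels
hsv=cv2.cvtColor(p["frame"],cv2.COLOR_BGR2HSV)
R=[]
for v in range(140,236,4):
    row=hsv[v,205:235]; print(v,''.join('#' if (h<16 and s>110) else '.' for h,s,_ in row)) if v%16==0 else 0
    u=[205+i for i,(h,s,_) in enumerate(row) if h<16 and s>110]
    if len(u)>2: R.append((onz(p,(np.mean(u),v),.053)[:2]))
R=np.array(R); k=np.polyfit(R[:,0],R[:,1],1); print("fence mid line yaw",np.arctan(k[0]),"y at x=.55",np.polyval(k,.55), np.std(R[:,1]-np.polyval(k,R[:,0])))
print([np.round(onz(p,u,.053)[:2],4) for u in [(217.8,134.7),(257,134.7),(221.9,241)]])
E
```

```text
loose_board 0.93 ((488.06683349609375, 308.1513671875), (196.1023406982422, 89.85694885253906), 0.5437123775482178)
pile_board_high 0.59 ((550.1307983398438, 365.052001953125), (31.5788631439209, 199.61245727539062), 89.87786102294922)
holder 0.65 ((561.404052734375, 341.4720764160156), (317.35113525390625, 114.05021667480469), 1.8642477989196777)
144 ........###.#.................
160 .........####.................
176 ..........####................
192 ...........####...............
208 ...........####...............
224 ............####..............
fence mid line yaw 0.041322335044677416 y at x=.55 0.38533732664795983 0.0005196726993799988
[array([0.6544, 0.3817]), array([0.6528, 0.2877]), array([0.401, 0.373])]
```

Request:
{"name": "send_rows", "arguments": {
  "motion": [
    [-1, 0, 0, 0, 0.123],
    [-1, 0, 0, 0, 0.123],
    [-1, 0, 0, 0, 0.123],
    [-1, 0, 0, 0, 0.123],
    [-1, 0, 0, 0, 0.123],
    [-1, 0, 0, 0, 0.123],
    [-1, 0, 0, 0, 0.123],
    [-1, 0, 0, 0, 0.123],
    [-1, 0, 0, 0, 0.123],
    [-1, 0, 0, 0, 0.123]
  ]
}}

```text
time: 2.03
tcp_pos: [0.1698, 0.5494, 0.2313]
tcp_rot: [[-0.035, 0.999, 0.0], [0.999, 0.035, 0.0], [0.0, 0.0, -1.0]]
contact_force: [-0.3, -0.4, -0.2]
finger_gap: 0.0855
gripper_force: 0.0
```

Request:
{"name": "send_rows", "arguments": {
  "motion": [
    [-1, -12, 11, 0, 0],
    [-1, -24, 22, 0, 0],
    [-1, -24, 22, 0, 0],
    [-1, -24, 22, 0, 0],
    [-1, -24, 22, 5, 0],
    [-1, -24, 22, 5, 0],
    [-1, -24, 22, 5, 0],
    [-1, -24, 22, 5, 0],
    [-1, -24, 22, 10, 0],
    [-1, -24, 22, 10, 0],
    [-1, -24, 22, 10, 0],
    [-1, -24, 22, 10, 0],
    [-1, -24, 22, 10, 0],
    [-1, -24, 21, 10, 0],
    [-1, -24, 10, 0, 0],
    [-1, -12, 0, 0, 0],
    [-1, 0, 0, 0, 0]
  ]
}}

```text
time: 3.45
tcp_pos: [0.4905, 0.2001, 0.1511]
tcp_rot: [[-0.037, 0.999, -0.001], [0.999, 0.037, -0.001], [-0.001, -0.001, -1.0]]
contact_force: [-0.1, 0.2, 0.3]
finger_gap: 0.0853
gripper_force: 0.0
```

```bash
python3 - <<'E'
from h import *
p=arm.get_image("wrist"); cv2.imwrite("pics/w1.png",p["frame"]); print(p["origin"],p["fx"],np.round(p["attitude"],3).tolist())
o=np.array([.552,.333]);H=lambda x,y,z:np.r_[o+np.array([[np.cos(.04),-np.sin(.04)],[np.sin(.04),np.cos(.04)]])@[x,y],z]
for n,q in [("stopfaceR",(.1015,-.049,.053)),("pileR-front",(-.1,-.045,.035)),("fence f",(-.15,.047,.053)),("loose fr",(-.164,-.068,.045)),("loose br",(.036,-.068,.045))]: print(n,proj(p,H(*q)))
for l,z in [("loose_board",.045)]:
    for r in arm.silhouettes(p,l)[:1]:
        m=r["pixels"].astype(np.uint8); c=max(cv2.findContours(m,cv2.RETR_EXTERNAL,cv2.CHAIN_APPROX_NONE)[0],key=cv2.contourArea)[:,0]
        w=np.array([onz(p,u,z)[:2] for u in c])
        print(l,r["score"],r["box"],cv2.minAreaRect((w*1000).astype(np.float32)))
E
```

```text
[0.48825383 0.26698187 0.2936498 ] 340.7366115820341 [[0.999, 0.036, 0.009], [0.037, -0.964, -0.263], [-0.001, 0.263, -0.965]]
stopfaceR [506.78510969  72.39132921]
pileR-front [209.68046173  68.9401202 ]
fence f [116.12649851 -95.44935669]
loose fr [118.76016028 102.51995803]
loose br [401.24288079 101.62763057]
loose_board 0.7 [265.4, 54.2, 298.3, 106.2] ((492.4643249511719, 295.18988037109375), (200.9888916015625, 65.12236022949219), 2.1068637371063232)
```

View pics/w1.png

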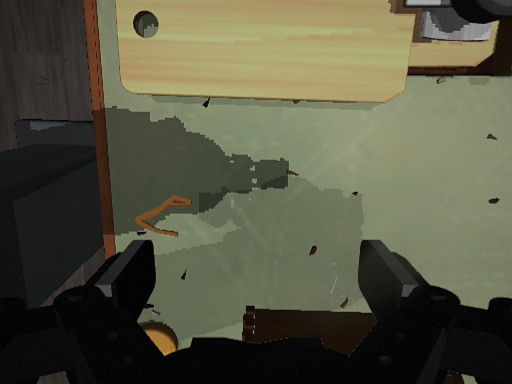

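```bash
python3 - <<'E'
from h import *
p=arm.get_image("wrist"); s=arm.sense(); R=s["tcp_rot"];t=s["tcp_pos"]
for dz in (0,-.013):
  for x in (.011,-.011):
    print(dz,x,[np.round(proj(p,t+R@np.array([x,y,dz])),1) for y in (-.057,-.0427,.0427,.057)])
a=p["frame"][220:330,90:200]
cv2.imwrite("pics/w2.png",cv2.resize(cv2.convertScaleAbs(a,alpha=2.5),None,fx=5,fy=5,interpolation=cv2.INTER_NEAREST))
E
```

```text
0 0.011 [array([128.2, 224.2]), array([160.2, 224.2]), array([351.7, 223.9]), array([383.7, 223.8])]
0 -0.011 [array([133. , 268.7]), array([163.9, 268.7]), array([348.3, 268.4]), array([379.1, 268.4])]
-0.013 0.011 [array([116.7, 235.8]), array([151.6, 235.7]), array([360.2, 235.4]), array([395.2, 235.4])]
-0.013 -0.011 [array([122.4, 283.6]), array([155.9, 283.6]), array([356.2, 283.3]), array([389.7, 283.3])]
```

View pics/w2.png

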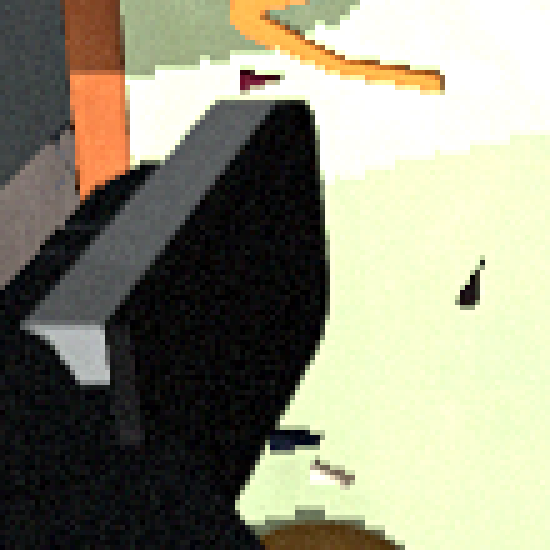

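Request:
{"name": "send_rows", "arguments": {
  "motion": [
    [-1, 0, 0, 15, 0],
    [-1, 0, 0, 25, 0],
    [-1, 0, 0, 25, 0],
    [-1, 0, 0, 25, 0],
    [-1, 5, 0, 25, 0],
    [-1, 10, 0, 11, 0],
    [-1, 15, 0, 0, 0],
    [-1, 10, 0, 0, 0.003],
    [-1, 5, 0, 0, 0],
    [-1, 0, 0, 0, 0]
  ]
}}

```text
time: 4.43
tcp_pos: [0.4892, 0.2494, 0.0264]
tcp_rot: [[-0.041, 0.999, 0.002], [0.999, 0.041, 0.001], [0.001, 0.002, -1.0]]
contact_force: [0.5, -1.1, -0.4]
finger_gap: 0.0858
gripper_force: 0.0
```

Request:
{"name": "send_rows", "arguments": {
  "motion": [
    [-1, 4, 0, 0, 0],
    [-1, 4, 0, 0, 0],
    [-1, 4, 0, 0, 0],
    [-1, 4, 0, 0, 0],
    [-1, 4, 0, 0, 0],
    [-1, 0, 0, 0, 0]
  ]
}}

```text
time: 4.93
tcp_pos: [0.4878, 0.2679, 0.0254]
tcp_rot: [[-0.038, 0.999, 0.0], [0.999, 0.038, 0.001], [0.001, 0.0, -1.0]]
contact_force: [0.4, -0.1, -0.1]
finger_gap: 0.0854
gripper_force: 0.0
```

```bash
python3 - <<'E'
from h import *
p=arm.get_image("wrist"); cv2.imwrite("pics/w3.png",p["frame"])
q=arm.get_image("top")
for r in arm.silhouettes(q,"loose_board")[:1]:
    m=r["pixels"].astype(np.uint8); c=max(cv2.findContours(m,cv2.RETR_EXTERNAL,cv2.CHAIN_APPROX_NONE)[0],key=cv2.contourArea)[:,0]
    w=np.array([onz(q,u,.045)[:2] for u in c]); print(r["score"],cv2.minAreaRect((w*1000).astype(np.float32)))
E
```

```text
0.72 ((478.43719482421875, 353.39935302734375), (207.1990509033203, 69.51171875), 17.87129783630371)
```

View pics/w3.png

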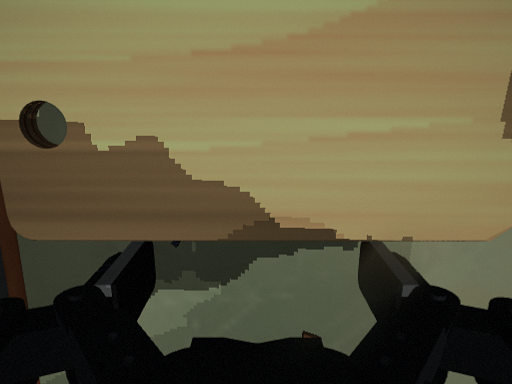

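The fingers are in contact with the board's right edge (row 240), which is now parallel to them. I'll go on to the fence in small steps.

Request:
{"name": "send_rows", "arguments": {
  "motion": [
    [-1, 3, 0, 0, 0],
    [-1, 2, 0, 0, 0],
    [-1, 1, 0, 0, 0],
    [-1, 1, 0, 0, 0],
    [-1, 0, 0, 0, 0]
  ]
}}

```text
time: 5.5
tcp_pos: [0.4874, 0.2744, 0.0253]
tcp_rot: [[-0.038, 0.999, -0.0], [0.999, 0.038, 0.0], [0.0, -0.0, -1.0]]
contact_force: [0.0, 0.4, -0.7]
finger_gap: 0.0854
gripper_force: 0.0
```

Request:
{"name": "send_rows", "arguments": {
  "motion": [
    [-1, 1, 0, 0, 0],
    [-1, 0.5, 0, 0, 0],
    [-1, 0, 0, 0, 0]
  ]
}}

```text
time: 5.75
tcp_pos: [0.4874, 0.2758, 0.0253]
tcp_rot: [[-0.038, 0.999, 0.0], [0.999, 0.038, 0.0], [0.0, 0.0, -1.0]]
contact_force: [0.0, -1.0, 0.7]
finger_gap: 0.0855
gripper_force: 0.0
```

Request:
{"name": "send_rows", "arguments": {
  "motion": [
    [-1, 1, 0, 0, 0],
    [-1, 1, 0, 0, 0],
    [-1, 0, 0, 0, 0]
  ]
}}

```text
time: 6.0
tcp_pos: [0.4875, 0.2772, 0.0253]
tcp_rot: [[-0.038, 0.999, 0.0], [0.999, 0.038, -0.001], [-0.001, 0.0, -1.0]]
contact_force: [0.1, -2.0, 0.2]
finger_gap: 0.0854
gripper_force: 1.3
```

Request:
{"name": "send_rows", "arguments": {
  "motion": [
    [-1, 1, 0, 0, 0],
    [-1, 0, 0, 0, 0]
  ]
}}

```text
time: 6.17
tcp_pos: [0.4875, 0.2773, 0.0253]
tcp_rot: [[-0.038, 0.999, 0.001], [0.999, 0.038, -0.003], [-0.003, 0.0, -1.0]]
contact_force: [1.5, -5.8, 1.8]
finger_gap: 0.0854
gripper_force: 2.9
```

Request:
{"name": "send_rows", "arguments": {
  "motion": [
    [-1, -8, 0, 0, 0],
    [-1, -8, 0, -15, 0],
    [0, 0, 0, -30, 0],
    [0, 0, 0, -30, 0],
    [0, 0, 0, -10, -0.121],
    [0, 0, 0, 0, -0.121],
    [0, 0, 0, 0, -0.121],
    [0, 0, 0, 0, -0.121],
    [0, 0, 0, 0, -0.121],
    [0, 0, 0, 0, -0.121],
    [0, 0, 0, 0, -0.121],
    [0, 0, 0, 0, -0.121],
    [0, 0, 0, 0, -0.121],
    [0, 0, 0, 0, -0.121],
    [0, 0, 0, 0, -0.121],
    [0, 0, 0, 0, -0.121],
    [0, 0, 0, 0, -0.121],
    [0, 0, 30, 0, 0],
    [0, 0, 30, 10, 0],
    [0, 0, 8, 20, 0]
  ]
}}

```text
time: 7.83
tcp_pos: [0.4874, 0.3354, 0.0828]
tcp_rot: [[-0.999, -0.042, 0.006], [-0.042, 0.999, 0.007], [-0.006, 0.006, -1.0]]
contact_force: [-0.2, 1.0, 0.5]
finger_gap: 0.043
gripper_force: 0.0
```

Request:
{"name": "send_rows", "arguments": {
  "motion": [
    [0, 0, 0, 15, 0],
    [0, 0, 0, 10, 0],
    [0, 0, 0, 0, 0]
  ]
}}

```text
time: 8.08
tcp_pos: [0.4832, 0.3297, 0.0528]
tcp_rot: [[-0.999, -0.04, -0.004], [-0.04, 0.999, -0.002], [0.004, -0.001, -1.0]]
contact_force: [0.3, -1.1, -0.7]
finger_gap: 0.0428
gripper_force: 0.0
```

```bash
python3 - <<'E'
from h import *
p=arm.get_image("wrist"); cv2.imwrite("pics/w4.png",p["frame"])
s=arm.sense(); R=s["tcp_rot"];t=s["tcp_pos"];print(t,s["contact_force"],s["q"])
g=s["finger_gap"]/2
for dz in (0,-.005,-.01): print(dz,[np.round(proj(p,t+R@np.array([.011,y,dz])),1) for y in (-g-.007,-g,g,g+.007)])
E
```

```text
[0.48397826 0.32987536 0.05419078] [-0.34368294 -0.00201832 -0.11455971] [ 4.89678420e-01  5.10071436e-01 -1.89111836e-01  8.74484920e-01
  5.61347081e-04  4.49781653e-01]
0 [array([191.5, 226.5]), array([207.3, 226.5]), array([303.6, 226.5]), array([319.4, 226.5])]
-0.005 [array([189.3, 230.8]), array([205.7, 230.8]), array([305.1, 230.8]), array([321.5, 230.8])]
-0.01 [array([187. , 235.4]), array([203.9, 235.4]), array([306.8, 235.4]), array([323.7, 235.4])]
```

View pics/w4.png

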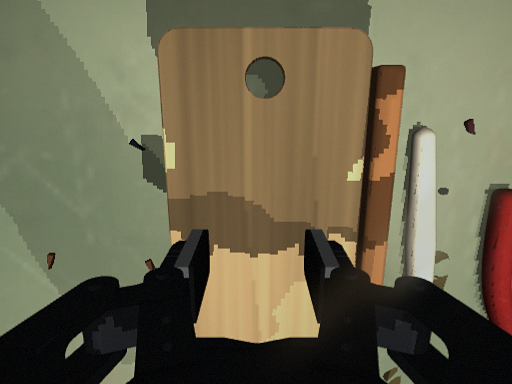

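Request:
{"name": "send_rows", "arguments": {
  "motion": [
    [0, 0, 0, 3, 0],
    [0, 0, 0, 2, 0],
    [0, 0, 0, 0, 0]
  ]
}}

```text
time: 8.38
tcp_pos: [0.4857, 0.3305, 0.0508]
tcp_rot: [[-0.999, -0.04, 0.001], [-0.04, 0.999, 0.001], [-0.001, 0.001, -1.0]]
contact_force: [-0.0, 0.2, -0.0]
finger_gap: 0.0428
gripper_force: 0.0
```

Request:
{"name": "send_rows", "arguments": {
  "motion": [
    [0, 0, 0, 1.5, 0],
    [0, 0, 0, 0, 0]
  ]
}}

```text
time: 8.55
tcp_pos: [0.4855, 0.3306, 0.0491]
tcp_rot: [[-0.999, -0.04, 0.001], [-0.04, 0.999, 0.0], [-0.001, 0.0, -1.0]]
contact_force: [-0.1, -0.5, 0.3]
finger_gap: 0.0429
gripper_force: 0.0
```

Request:
{"name": "send_rows", "arguments": {
  "motion": [
    [0, 0, 0, 1.5, 0],
    [0, 0, 0, 0, 0]
  ]
}}

```text
time: 8.72
tcp_pos: [0.4852, 0.3306, 0.0473]
tcp_rot: [[-0.999, -0.04, 0.0], [-0.04, 0.999, 0.0], [-0.0, 0.0, -1.0]]
contact_force: [-1.0, 0.7, 0.7]
finger_gap: 0.0432
gripper_force: 0.0
```

Request:
{"name": "send_rows", "arguments": {
  "motion": [
    [0, 0, 0, 1.5, 0],
    [0, 0, 0, 0, 0]
  ]
}}

```text
time: 8.88
tcp_pos: [0.485, 0.3306, 0.0456]
tcp_rot: [[-0.999, -0.04, -0.0], [-0.04, 0.999, -0.0], [0.0, -0.0, -1.0]]
contact_force: [0.2, 0.5, -0.3]
finger_gap: 0.0428
gripper_force: 0.0
```

Request:
{"name": "send_rows", "arguments": {
  "motion": [
    [0, 0, 0, 1.5, 0],
    [0, 0, 0, 0, 0]
  ]
}}

```text
time: 9.05
tcp_pos: [0.485, 0.3306, 0.044]
tcp_rot: [[-0.999, -0.04, -0.0], [-0.04, 0.999, -0.0], [0.0, -0.0, -1.0]]
contact_force: [-0.1, -0.3, -0.1]
finger_gap: 0.0426
gripper_force: 0.0
```

Request:
{"name": "send_rows", "arguments": {
  "motion": [
    [0, 0, 0, 1.5, 0],
    [0, 0, 0, 0, 0]
  ]
}}

```text
time: 9.22
tcp_pos: [0.4853, 0.3307, 0.0432]
tcp_rot: [[-0.999, -0.04, 0.0], [-0.04, 0.999, 0.0], [-0.0, 0.0, -1.0]]
contact_force: [-0.9, -0.2, 3.4]
finger_gap: 0.0424
gripper_force: 1.7
```

Request:
{"name": "send_rows", "arguments": {
  "motion": [
    [0, 0, 0, 1, 0],
    [0, 0, 0, 0, 0]
  ]
}}

```text
time: 9.38
tcp_pos: [0.4853, 0.3307, 0.0432]
tcp_rot: [[-0.999, -0.04, 0.001], [-0.04, 0.999, 0.0], [-0.001, 0.0, -1.0]]
contact_force: [-3.7, -2.0, 9.7]
finger_gap: 0.0432
gripper_force: 5.0
```

Request:
{"name": "send_rows", "arguments": {
  "motion": [
    [0, 0, 0, -15, 0],
    [0, 0, 0, -25, 0],
    [0, 16, 0, -10, 0],
    [0, 30, 0, 0, 0],
    [0, 30, 0, 0, 0],
    [0, 30, 0, 0, 0],
    [0, 26, 0, 10, 0],
    [0, 0, 0, 20, 0],
    [0, 0, 0, 15, 0],
    [0, 0, 0, 8, 0],
    [0, 0, 0, 0, 0],
    [0, 0, 0, 0, 0]
  ]
}}

```text
time: 10.38
tcp_pos: [0.3533, 0.3252, 0.0387]
tcp_rot: [[-0.999, -0.04, -0.001], [-0.04, 0.999, -0.0], [0.001, -0.0, -1.0]]
contact_force: [0.2, -0.9, 0.2]
finger_gap: 0.0426
gripper_force: 0.0
```

```bash
python3 - <<'E'
from h import *
p=arm.get_image("wrist"); cv2.imwrite("pics/w5.png",p["frame"])
print(arm.sense()["tcp_pos"])
q=arm.get_image("top");cv2.imwrite("pics/t5.png",q["frame"])
for c in (p,q):
  for r in arm.spot_point(c,"loose_board")[:1]: print(r["score"],r["uv"],onz(c,r["uv"],.035))
E
```

```text
[0.35394248 0.32560733 0.0392672 ]
0.61 [367.8, 239.8] [0.39838267 0.02508965 0.035     ]
```

View pics/w5.png

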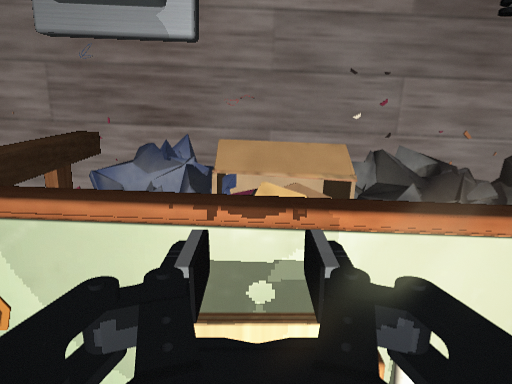

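The wrist camera now looks away from the holder. The board's front edge shows at row ~315, behind the fingers (columns 205–305), so they stand in front of it. Next I lower 2 mm and push.

Request:
{"name": "send_rows", "arguments": {
  "motion": [
    [0, -5, 0, 2, 0],
    [0, -8, 0, 0, 0],
    [0, -5, 0, 0, 0],
    [0, -4, 0, 0, 0],
    [0, -4, 0, 0, 0],
    [0, -4, 0, 0, 0],
    [0, -4, 0, 0, 0],
    [0, 0, 0, 0, 0]
  ]
}}

```text
time: 11.25
tcp_pos: [0.3883, 0.3268, 0.0369]
tcp_rot: [[-0.999, -0.04, 0.001], [-0.04, 0.999, 0.0], [-0.001, 0.0, -1.0]]
contact_force: [0.8, 0.2, -0.2]
finger_gap: 0.0423
gripper_force: 0.0
```

Request:
{"name": "send_rows", "arguments": {
  "motion": [
    [0, -4, 0, 0, 0],
    [0, -4, 0, 0, 0],
    [0, -4, 0, 0, 0],
    [0, -4, 0, 0, 0],
    [0, 0, 0, 0, 0]
  ]
}}

```text
time: 11.67
tcp_pos: [0.4003, 0.3268, 0.0363]
tcp_rot: [[-0.999, -0.041, -0.006], [-0.041, 0.999, -0.0], [0.006, -0.0, -1.0]]
contact_force: [-6.9, -0.4, 4.8]
finger_gap: 0.0429
gripper_force: 3.6
```

Request:
{"name": "send_rows", "arguments": {
  "motion": [
    [0, -4, 0, 0, 0],
    [0, -4, 0, 0, 0],
    [0, -4, 0, 0, 0],
    [0, -4, 0, 0, 0],
    [0, 0, 0, 0, 0]
  ]
}}

```text
time: 12.08
tcp_pos: [0.4175, 0.3275, 0.0361]
tcp_rot: [[-0.999, -0.041, -0.004], [-0.041, 0.999, -0.001], [0.004, -0.001, -1.0]]
contact_force: [-4.4, 0.1, -1.2]
finger_gap: 0.0425
gripper_force: 2.0
```

```bash
python3 - <<'E'
from h import *
q=arm.get_image("top");a=q["frame"][110:270,190:300]
cv2.imwrite("pics/t6.png",cv2.resize(a,None,fx=3.7,fy=3.7,interpolation=cv2.INTER_CUBIC))
E
```

```text
(no output)
```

View pics/t6.png

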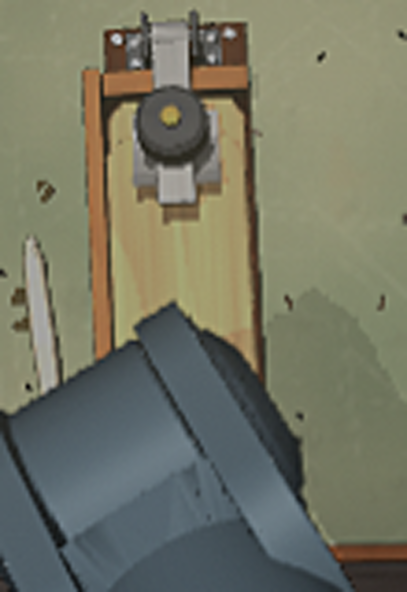

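The board runs along the fence and its back part is already under the shoe (around crop (175,170)), with no visible skew. I'll keep pushing.

Request:
{"name": "send_rows", "arguments": {
  "motion": [
    [0, -4, 0, 0, 0],
    [0, -4, 0, 0, 0],
    [0, -4, 0, 0, 0],
    [0, -4, 0, 0, 0],
    [0, 0, 0, 0, 0]
  ]
}}

```text
time: 12.55
tcp_pos: [0.4363, 0.3287, 0.0368]
tcp_rot: [[-0.999, -0.04, 0.001], [-0.04, 0.999, 0.0], [-0.001, 0.0, -1.0]]
contact_force: [-2.1, -1.1, 0.3]
finger_gap: 0.0427
gripper_force: 1.1
```

Request:
{"name": "send_rows", "arguments": {
  "motion": [
    [0, -3, 0, 0, 0],
    [0, -1.5, 0, 0, 0],
    [0, 0, 0, 0, 0]
  ]
}}

```text
time: 12.8
tcp_pos: [0.4402, 0.3288, 0.0368]
tcp_rot: [[-0.999, -0.04, 0.0], [-0.04, 0.999, 0.0], [-0.0, 0.0, -1.0]]
contact_force: [-2.7, -0.3, -0.7]
finger_gap: 0.0425
gripper_force: 1.4
```

Request:
{"name": "send_rows", "arguments": {
  "motion": [
    [0, -1, 0, 0, 0],
    [0, -1, 0, 0, 0],
    [0, 0, 0, 0, 0]
  ]
}}

```text
time: 13.05
tcp_pos: [0.4418, 0.3289, 0.0368]
tcp_rot: [[-0.999, -0.04, 0.0], [-0.04, 0.999, 0.0], [-0.0, 0.0, -1.0]]
contact_force: [-2.8, -0.5, -2.3]
finger_gap: 0.0427
gripper_force: 1.7
```

Request:
{"name": "send_rows", "arguments": {
  "motion": [
    [0, -1, 0, 0, 0],
    [0, -1, 0, 0, 0],
    [0, 0, 0, 0, 0]
  ]
}}

```text
time: 13.3
tcp_pos: [0.4439, 0.329, 0.0368]
tcp_rot: [[-0.999, -0.04, 0.0], [-0.04, 0.999, 0.0], [-0.0, 0.0, -1.0]]
contact_force: [-3.2, -0.9, -0.9]
finger_gap: 0.0426
gripper_force: 1.7
```

Request:
{"name": "send_rows", "arguments": {
  "motion": [
    [0, -1, 0, 0, 0],
    [0, 0, 0, 0, 0]
  ]
}}

```text
time: 13.47
tcp_pos: [0.4449, 0.329, 0.0369]
tcp_rot: [[-0.999, -0.04, 0.0], [-0.04, 0.999, 0.0], [-0.0, 0.0, -1.0]]
contact_force: [-4.2, 0.1, -0.9]
finger_gap: 0.0428
gripper_force: 1.7
```

Request:
{"name": "send_rows", "arguments": {
  "motion": [
    [0, -1, 0, 0, 0],
    [0, 0, 0, 0, 0]
  ]
}}

```text
time: 13.63
tcp_pos: [0.4453, 0.329, 0.0366]
tcp_rot: [[-0.999, -0.04, -0.001], [-0.04, 0.999, 0.0], [0.001, 0.0, -1.0]]
contact_force: [-3.4, 0.4, -0.6]
finger_gap: 0.0428
gripper_force: 2.2
```

Request:
{"name": "send_rows", "arguments": {
  "motion": [
    [0, -1, 0, 0, 0],
    [0, 0, 0, 0, 0]
  ]
}}

```text
time: 13.8
tcp_pos: [0.4453, 0.3289, 0.0363]
tcp_rot: [[-0.999, -0.041, -0.003], [-0.041, 0.999, -0.0], [0.003, 0.0, -1.0]]
contact_force: [-7.1, 0.4, -0.5]
finger_gap: 0.0427
gripper_force: 3.1
```

Request:
{"name": "send_rows", "arguments": {
  "motion": [
    [0, -1, 0, 0, 0],
    [0, 0, 0, 0, 0]
  ]
}}

```text
time: 13.97
tcp_pos: [0.4453, 0.3289, 0.036]
tcp_rot: [[-0.999, -0.041, -0.005], [-0.041, 0.999, -0.0], [0.005, 0.0, -1.0]]
contact_force: [-8.5, 1.6, -0.5]
finger_gap: 0.0424
gripper_force: 3.9
```

Request:
{"name": "send_rows", "arguments": {
  "motion": [
    [0, 4, 0, 0, 0],
    [0, 10, 0, 0, 0],
    [0, 15, 0, -5, 0],
    [0, 0, 0, -25, 0],
    [0, 0, 0, -35, 0],
    [0, 0, 0, -35, 0],
    [0, -20, -30, -20, 0],
    [0, -30, -30, 0, 0],
    [0, -30, -30, 0, 0],
    [0, -20, -20, 0, 0],
    [0, 0, 0, 0, 0],
    [0, 0, 0, 0, 0]
  ]
}}

```text
time: 14.97
tcp_pos: [0.524, 0.2222, 0.1576]
tcp_rot: [[-0.999, -0.037, 0.003], [-0.037, 0.999, 0.001], [-0.003, 0.001, -1.0]]
contact_force: [-0.9, 0.7, -0.2]
finger_gap: 0.0429
gripper_force: 0.0
```

```bash
python3 - <<'E'
from h import *
print(arm.sense()["tcp_pos"])
q=arm.get_image("top"); w=arm.get_image("wrist")
a=cv2.resize(q["frame"][110:260,190:290],None,fx=3.7,fy=3.7,interpolation=cv2.INTER_CUBIC)
b=w["frame"]; b=cv2.resize(b,(400,300))
im=np.zeros((max(a.shape[0],300),a.shape[1]+400,3),np.uint8); im[:a.shape[0],:a.shape[1]]=a; im[:300,a.shape[1]:]=b
cv2.imwrite("pics/c7.png",im)
E
```

```text
[0.52401859 0.22220995 0.15760109]
```

View pics/c7.png

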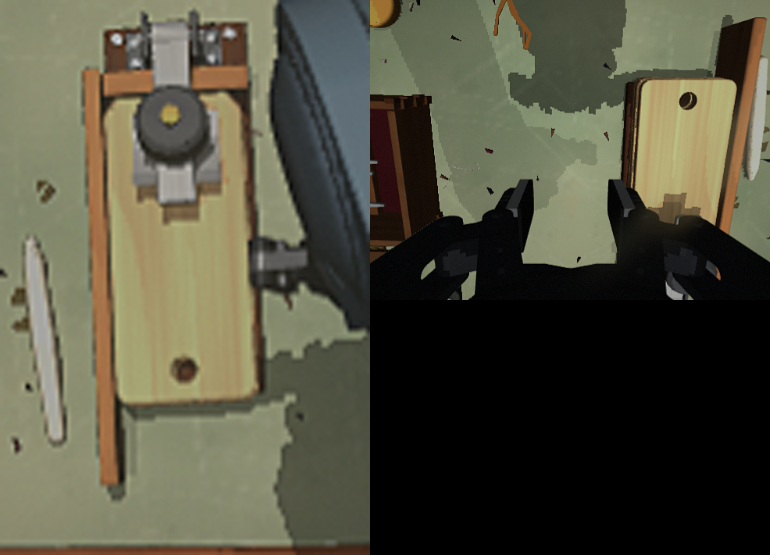

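The board is tucked in: its back edge is at the stop and the shoe rests on it. To make sure it lies flush on the fence, I'll repeat the gentle wide-finger push from the right.

Request:
{"name": "send_rows", "arguments": {
  "motion": [
    [-1, 0, 0, 0, 0.121],
    [-1, 0, 0, 0, 0.121],
    [-1, 0, 0, 0, 0.121],
    [-1, 0, 0, 0, 0.121],
    [-1, 0, 0, 0, 0.121],
    [-1, 0, 0, 0, 0.121],
    [-1, 0, 0, 0, 0.121],
    [-1, 0, 0, 0, 0.121],
    [-1, 0, 0, 0, 0.121],
    [-1, 0, 0, 0, 0.121],
    [-1, 0, 0, 0, 0.121],
    [-1, 0, 0, 0, 0.121],
    [-1, 0, 0, 0, 0.119],
    [-1, 0, 0, 25, 0],
    [-1, 0, 0, 35, 0],
    [-1, 0, 0, 35, 0],
    [-1, 0, 0, 30, 0],
    [-1, 0, 0, 5, 0],
    [-1, 0, 0, 0, 0],
    [-1, 0, 0, 0, 0]
  ]
}}

```text
time: 16.73
tcp_pos: [0.522, 0.224, 0.028]
tcp_rot: [[-0.041, 0.999, 0.001], [0.999, 0.041, 0.0], [0.0, 0.001, -1.0]]
contact_force: [0.7, 1.0, -0.1]
finger_gap: 0.0854
gripper_force: 0.0
```

Request:
{"name": "send_rows", "arguments": {
  "motion": [
    [-1, 8, 0, 2.5, 0],
    [-1, 15, 0, 0, 0],
    [-1, 15, 0, 0, 0],
    [-1, 8, 0, 0, 0],
    [-1, 4, 0, 0, 0],
    [-1, 0, 0, 0, 0]
  ]
}}

```text
time: 17.23
tcp_pos: [0.5205, 0.2745, 0.0251]
tcp_rot: [[-0.042, 0.999, 0.002], [0.999, 0.042, 0.001], [0.001, 0.002, -1.0]]
contact_force: [-0.4, 0.1, 0.8]
finger_gap: 0.0852
gripper_force: 0.0
```

Request:
{"name": "send_rows", "arguments": {
  "motion": [
    [-1, 1.5, 0, 0, 0],
    [-1, 1.5, 0, 0, 0],
    [-1, 0, 0, 0, 0]
  ]
}}

```text
time: 17.48
tcp_pos: [0.5198, 0.2758, 0.0243]
tcp_rot: [[-0.04, 0.999, -0.0], [0.999, 0.04, -0.0], [-0.0, -0.0, -1.0]]
contact_force: [0.9, 0.6, -0.2]
finger_gap: 0.0854
gripper_force: 0.0
```

Request:
{"name": "send_rows", "arguments": {
  "motion": [
    [-1, 1, 0, 0, 0],
    [-1, 1, 0, 0, 0],
    [-1, 0, 0, 0, 0]
  ]
}}

```text
time: 17.73
tcp_pos: [0.5198, 0.278, 0.0243]
tcp_rot: [[-0.04, 0.999, -0.0], [0.999, 0.04, 0.0], [0.0, -0.0, -1.0]]
contact_force: [-1.0, -0.6, -0.2]
finger_gap: 0.0854
gripper_force: 0.0
```

Request:
{"name": "send_rows", "arguments": {
  "motion": [
    [-1, 1, 0, -1, 0],
    [-1, 0, 0, 0, 0]
  ]
}}

```text
time: 17.9
tcp_pos: [0.5195, 0.2786, 0.0252]
tcp_rot: [[-0.04, 0.999, -0.0], [0.999, 0.04, -0.001], [-0.001, -0.0, -1.0]]
contact_force: [-0.3, -1.4, -0.6]
finger_gap: 0.0854
gripper_force: 0.7
```

Request:
{"name": "send_rows", "arguments": {
  "motion": [
    [-1, 1, 0, 0, 0],
    [-1, 0, 0, 0, 0]
  ]
}}

```text
time: 18.07
tcp_pos: [0.5195, 0.2788, 0.0252]
tcp_rot: [[-0.039, 0.999, -0.0], [0.999, 0.039, -0.003], [-0.003, -0.0, -1.0]]
contact_force: [0.5, -5.6, 0.4]
finger_gap: 0.085
gripper_force: 2.6
```

Request:
{"name": "send_rows", "arguments": {
  "motion": [
    [-1, 1, 0, 0, 0],
    [-1, 0, 0, 0, 0]
  ]
}}

```text
time: 18.23
tcp_pos: [0.5195, 0.2788, 0.0251]
tcp_rot: [[-0.038, 0.999, -0.0], [0.999, 0.038, -0.005], [-0.005, -0.0, -1.0]]
contact_force: [-0.2, -7.1, 1.8]
finger_gap: 0.0857
gripper_force: 3.8
```

Request:
{"name": "send_rows", "arguments": {
  "motion": [
    [-1, -6, 0, 0, 0],
    [-1, -12, 0, 0, 0],
    [-1, -20, 0, 0, 0],
    [-1, 0, 0, -25, 0],
    [-1, 0, 0, -40, 0],
    [-1, 0, 0, -40, 0],
    [-1, 0, -15, -40, 0],
    [-1, 0, -30, -10, 0],
    [-1, 0, -30, 0, 0],
    [-1, 0, -30, 0, 0],
    [-1, 0, 0, 0, 0],
    [-1, 0, 0, 0, 0]
  ]
}}

```text
time: 19.23
tcp_pos: [0.4151, 0.2386, 0.1795]
tcp_rot: [[-0.041, 0.999, -0.0], [0.999, 0.041, 0.001], [0.001, -0.0, -1.0]]
contact_force: [0.7, 0.6, 0.2]
finger_gap: 0.0856
gripper_force: 0.0
```

```bash
python3 - <<'E'
from h import *
print(arm.sense()["tcp_pos"])
q=arm.get_image("top"); w=arm.get_image("wrist"); s=arm.get_image("scene")
a=cv2.resize(q["frame"][115:245,195:285],None,fx=4,fy=4,interpolation=cv2.INTER_CUBIC)
b=cv2.resize(w["frame"],(400,300)); c=cv2.resize(s["frame"][140:240,160:320],(400,250),interpolation=cv2.INTER_CUBIC)
im=np.zeros((550,a.shape[1]+400,3),np.uint8); im[:a.shape[0],:a.shape[1]]=a; im[:300,a.shape[1]:]=b; im[300:,a.shape[1]:]=c
cv2.imwrite("pics/c8.png",im)
m=arm.silhouettes(q,"loose_board")
for r in m[:1]:
    k=max(cv2.findContours(r["pixels"].astype(np.uint8),cv2.RETR_EXTERNAL,cv2.CHAIN_APPROX_NONE)[0],key=cv2.contourArea)[:,0]
    print(r["score"],cv2.minAreaRect(np.array([onz(q,u,.045)[:2]*1000 for u in k]).astype(np.float32)))
for l in ("beeswax","hole_pliers","bone_folder"): print(l,[np.round(onz(q,r["uv"],0),4) for r in arm.spot_point(q,l)[:1]])
E
```

```text
[0.41506214 0.23856502 0.17947314]
0.68 ((552.8816528320312, 334.3751220703125), (197.97357177734375, 90.10628509521484), 2.500422954559326)
beeswax [array([0.3932, 0.0184, 0.    ])]
hole_pliers [array([0.5622, 0.51  , 0.    ])]
bone_folder [array([0.4968, 0.4291, 0.    ])]
```

View pics/c8.png

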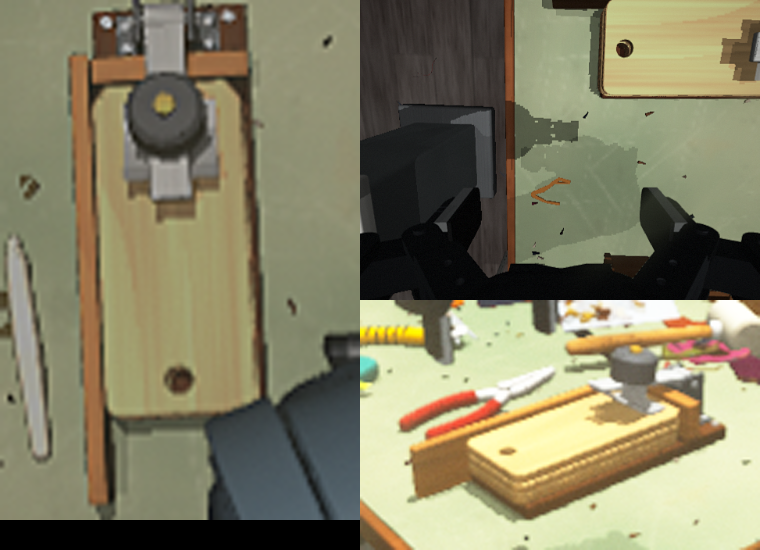

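The last view shows three boards stacked evenly in the corner. The top one is square to the fence, its back edge is at the stop (left panel, row ~80), the shoe lies on it and the other tools are untouched.

```bash
python3 -c "
from station import arm
print(arm.job_done())"
```

```text
the job is handed in; nothing more can be done
None
```

The job is handed in at about 19 s of the 43 s: the top board lies square against the side fence and back stop, flush on the two boards below with the weighted arm resting on it, and the other tools are where they were.

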